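# Put the egg cups away behind the roller-catch door

### The job

Pull the low cupboard's door wide open, stand the two wooden egg cups upright on the aluminium tray, and slide the loaded tray all the way into the cupboard with its grip towards the door. Then push the door closed until the roller catch snaps and holds it fully shut. Leave everything else standing where it is.

Things in the scene. Friction and masses are not known exactly. Their poses are not given: they have to be found in the camera images.
- cupboard: Fixed low black metal cupboard on the table, 200 wide, 245 deep, 90 high, no floor of its own. Origin: middle of the doorway at table height, in the front plane of the walls. x points into the cupboard, y along the doorway to the door's free edge, z up. Doorway clear width 180 (y -90 to 90), back panel at x 235. The roof (z 84 to 90) begins only at x 100; the first 100 is open above.
- roller_mid (a point): Centre of the catch: a small sprung white roller at cupboard x 20, y 71, 76 above the table. With its steel housing it fills cupboard x 5 to 35, y 60 to 90, z 64 to 88.
- cooker_mid (a point): Bystander, fixed on the cupboard's roof: domed egg cooker, 140 across, 145 high; this point is under its middle, 90 above the table, at cupboard x 173. Its dial knob reaches forward to cupboard x 90.
- door (a joint): Door angle in rad: 0 shut, grows as the free edge swings out (to cupboard -x, counterclockwise from above), stop at 1.9. Starts shut in the catch: about 11 N at the handle pulls it through in the first 0.06 rad. Closing, it meets the roller near 0.12, needs about 11 N till near 0.05, then snaps to 0 and holds. Elsewhere it moves freely and stays where left.
- door_hinge (a point): Point on the upright hinge axis, 58 above the table, at cupboard x 0, y -100. Axes turn with the door: y from the hinge to the free edge, x into the cupboard when shut. Panel 198 wide, 12 thick (x -12 to 0), top 90 above the table. A stub tongue (34 long, 66 to 86 above the table) stands out of the inner face 160 from the hinge.
- door_handle (a point): Middle of the door's handle, 58 above the table: an upright round ash bar 12 thick, from 27 to 88 above the table, 35 out from the door's outer face (bar axis at x -47, y 150 in the hinge point's frame), on two thin steel stand-offs. Axes turn with the door like those of door_hinge; it can be pinched from above with a finger on either side along its y.
- tray_mid (a point): Top of the floor of the loose aluminium tray, at its middle, 4 above the table. The tray is 170 long (its x) by 110 wide (its y), with a rim 12 high, 320 g. Its grip is at its -x end; x points away from the grip. It slides on the table.
- tray_grip (a point): Centre of the tray's upright grip, 25 above the table: a flat plate 10 thick (tray y), 25 long (tray x, from -110 to -85 from the tray's middle), 50 high, standing outside the tray's -x rim. Axes as tray_mid.
- cup_a_mid (a point): One of two alike turned ash egg cups, 62 high, centre half-way up (31 above its foot), z up. Hollow bowl 48 to 50 across from 38 up to the rim at 62, narrow stem 22 across, foot 44 across; 60 g.
- cup_b_mid (a point): The other of two alike turned ash egg cups, 62 high, centre half-way up (31 above its foot), z up. Hollow bowl 48 to 50 across from 38 up to the rim at 62, narrow stem 22 across, foot 44 across; 60 g.
- mill: Bystander: waisted ash salt mill, solid, domed top, 48 across, 80 high, origin under its foot. It shares three spots with the egg cups.
- jar: Bystander: glass storage jar with a clip lid, 96 across, 126 high, origin under its foot.
- mug: Bystander: white mug, 80 across, 90 high, origin under its foot.
- timer: Bystander: round kitchen timer, 68 across, 50 high, origin under its foot.
- spatula: Bystander: wooden spatula lying on the table, origin in it.
- tray: The loose tray itself: origin under its middle, axes as tray_mid.
- cup_a: The egg cup of cup_a_mid: origin under its foot.
- cup_b: The egg cup of cup_b_mid: origin under its foot.

How it is judged:
By the outcome, as a careful person would: the job done as asked, in the order asked, and still so for the second after the job is handed in, with the robot touching nothing.
It also fails if it takes over 72 s, if anything falls off the work surface, if the arm or the gripper's body presses on something with over 40 N, if the wrist force passes 120 N, or if a joint passes its speed limit or range.

### The arm

A 7-joint arm with a two-finger parallel gripper is mounted at the origin on the work surface. World frame = base frame: x ahead of the robot, y to its left, z up, the work surface at z = 0. Lengths are in mm, angles in rad, forces in N, time in s.
With the tool pointing down it reaches from about 350 to 900 mm from the base axis. Payload 19.9 kg.
Tool frame: the origin (TCP) lies at the centre of the arm's flange, where the gripper is bolted on; the fingertips stand 199 mm ahead of it and the grasp point (between the pads) lies 180 mm ahead of it; z points along the fingers, y is the line along which they close (so a half turn about z gives the same grasp; the last joint's range is limited). The gripper opens to 94 mm and grips with 3 to 60 N. Pads are 16 mm wide; open, the fingers measure 119 mm over their backs; the gripper's body (75 mm by 177 mm) begins 78 mm behind the grasp point.
Start: joints at [-1.222, 0.417, -0.01, 1.614, 0.005, 1.111, -0.053], TCP at [238.067, 577.878, 404.625] pointing down, gripper open.
Joint ranges: [-2.81, 2.81], [-0.39, 2.02], [-1.27, 1.25], [0.06, 2.57], [-1.19, 4.33], [0.19, 2], [-2.82, 2.82]. Speed limits (rad/s): [1.89, 1.89, 2.39, 2.39, 3.01, 3.01, 3.01].

### API

Orientations are given as a unit quaternion [w, x, y, z].
In Python, from workcell import env, eyes, close_job gives the robot as it stands.
- The arm moves only by the shell command python3 -m handwheel 'ROWS' [OPENING] [FORCE]. ROWS is JSON, one flat list of numbers, 6 for each row, row after row: the shift along the tool's x, y, z in units of 40 mm (1.0 is 40 mm), then the turn, a rotation vector about the tool's x, y, z in rad. A call has 1 to 5 rows; each row shifts and turns the commanded pose from where the row before left it, along the tool's axes as they then stand; what a row does not reach is not made up. A row lasts 1/12 s, in which the tool goes at most 41.7 mm and 7.16 degrees, less where a joint would pass 70% of its speed; a pose out of reach is approached as far as the arm can. A call is refused whole if a number of a shift passes 1 or a number of a turn 0.125, either way. A call with a gripper value outside its range is refused whole. OPENING is the closure, from 0 (fully open) to 1 (shut), set as the call begins (- or left out, the last holds). The fingers move at their own pace and stop on an object; FORCE is the grip in N (left out, the last holds). Time passes only in rows, so rows that do not move let the fingers close. It gives the time, the measured TCP pose, the force, the opening and the grip force at its end, in the units of the state.
- env.read_state(): the state, without advancing time (a new reading comes with each control period).
- eyes.camera(name): name is "scene" or "top" or "wrist"; returns (picture, depth): 420x560x3 uint8, blue, green, red; 420x560 float32, mm along the optical axis (not along the pixel's ray), 0 where there is no reading.
- eyes.camera_params(name): a dict with "intrinsics" (3x3 intrinsics, pixels), "cam_to_world" (4x4, takes a point from camera to world coordinates). Camera axes: x right, y down, z forward; pixel columns grow to the right and rows downward; lengths in mm; the calibration is good to about 2 mm. A picture is of the moment at which its call begins: read the wrist's pose just before it. camera_params takes no time and is no camera call; for the wrist camera it gives the pose at the moment of the call.
- close_job(): hands the job in; it is judged then, once.
The state is a dict: "clock": time; "joint_positions": joint angles; "joint_vel": joint speeds; "joint_efforts": joint torques, N m; "tool_pos": TCP position; "tool_rot": TCP orientation; "wrist_force": force on the tool from outside, world axes, zero at the start; "moment": the same for the moment, N m; "opening": finger opening in mm; "gripper_force": force on a finger pad.
Only numpy, scipy, OpenCV 4.12 (cv2) and the standard library are available. Lean on these libraries where they do the work, as an engineer would, in place of code of your own. Each camera call takes 0.05 s, during which the arm holds its last target. There are 200 camera calls.

## Working session

There is one attempt and no reset: what is moved stays moved. The work goes in short steps, Python scripts to look and compute and a shell command to move; the robot and the scene stay as the last step left them, time stands still between calls to the robot, and variables do not carry over. Pictures are saved under pics/ and viewed, at most 10 in all, crops included, and the job is handed in when it is done.

```bash
ls; mkdir -p pics; python3 - <<'E'
from workcell import env, eyes
import cv2,numpy as np
print(env.read_state())
for n in ("top","scene"):
    p,d=eyes.camera(n); c=eyes.camera_params(n)
    cv2.imwrite(f"pics/{n}0.png",cv2.resize(p,(800,600)) if 1 else p); np.save(f"pics/{n}0.npy",d)
    print(n,c["intrinsics"],c["cam_to_world"])
E
```

```text
pics
{'clock': 0.0, 'joint_positions': array([-1.22149876,  0.41794688, -0.01030187,  1.61419041,  0.00469643,
        1.11070591, -0.05297517]), 'joint_vel': array([-0.00042176,  0.00032423, -0.00019823,  0.00126115,  0.00068011,
       -0.00224697, -0.00057663]), 'joint_efforts': array([ 1.75853103e-03, -8.51284719e+01,  6.39651753e-01, -4.25988829e+01,
       -4.87532071e-02,  1.88175577e-02,  1.15657685e-04]), 'tool_pos': array([238.01916716, 577.74591296, 404.03523347]), 'tool_rot': array([-7.50700149e-05,  1.94142743e-01,  9.80973098e-01, -6.08767304e-04]), 'wrist_force': array([-0.032606  ,  0.070597  , -0.32781807]), 'moment': array([0.01487088, 0.00837428, 0.02648228]), 'gripper_force': 0.0, 'opening': 94.0573996197812}
top [[383.03126492   0.         278.84830397]
 [  0.         383.03126492 209.37573258]
 [  0.           0.           1.        ]] [[-9.55117879e-03 -9.94308615e-01  1.06109153e-01  4.58836199e+02]
 [-9.99875676e-01  8.16511277e-03 -1.34894053e-02 -9.07703814e+01]
 [ 1.25462387e-02 -1.06224801e-01 -9.94262985e-01  1.17297912e+03]
 [ 0.00000000e+00  0.00000000e+00  0.00000000e+00  1.00000000e+00]]
scene [[466.38288438   0.         282.13928518]
 [  0.         466.38288438 207.34606575]
 [  0.           0.           1.        ]] [[ 8.67010672e-01  3.50518466e-01 -3.54159991e-01  1.10621129e+03]
 [ 4.98219506e-01 -5.97888640e-01  6.27938292e-01 -1.01386700e+03]
 [ 8.35573169e-03 -7.20878616e-01 -6.93010968e-01  1.10192380e+03]
 [ 0.00000000e+00  0.00000000e+00  0.00000000e+00  1.00000000e+00]]
```

View pics/top0.png

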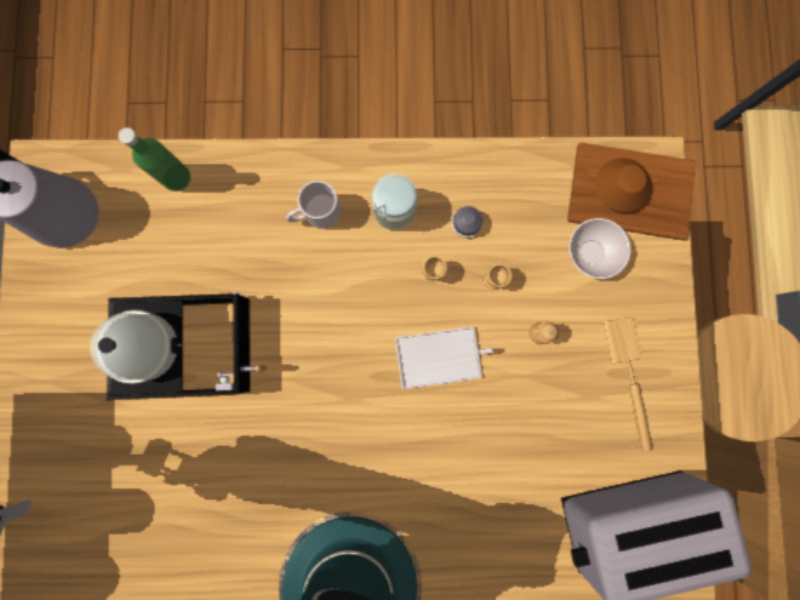

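View pics/scene0.png

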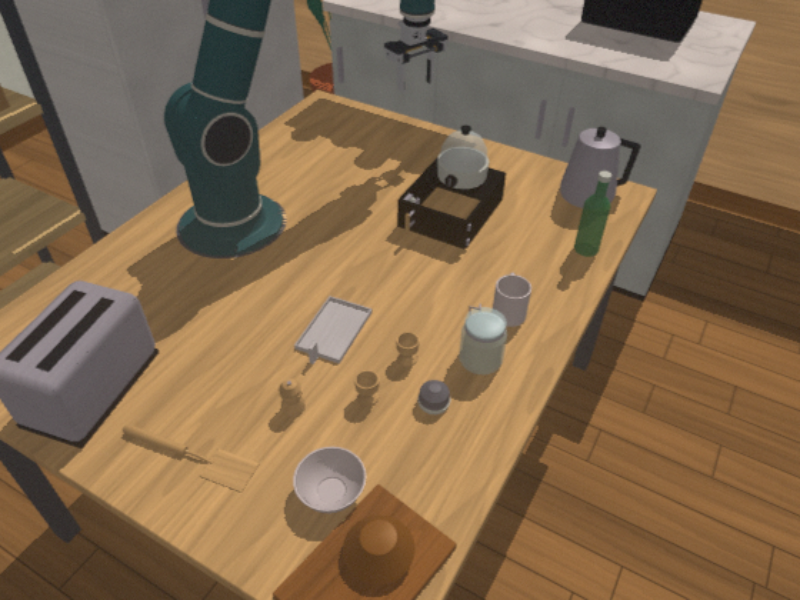

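The top view (800x600) shows the cupboard at (180,345) with its door facing right and the handle at (252,368). The tray is at (440,357) with its grip at (488,351). The cups are at (435,268) and (499,275), and the mill is at (545,332). Next I'll measure from the depth cloud.

```bash
cat > h.py <<'E'
import numpy as np,cv2
from workcell import env,eyes
from scipy.spatial.transform import Rotation as R
def cloud(n,d=None,c=None):
    if d is None:
        c=eyes.camera_params(n); p,d=eyes.camera(n)
    c=c or eyes.camera_params(n); K=c["intrinsics"];T=c["cam_to_world"]
    v,u=np.mgrid[:d.shape[0],:d.shape[1]]
    P=np.stack([(u-K[0,2])/K[0,0]*d,(v-K[1,2])/K[1,1]*d,d],-1)
    W=P@T[:3,:3].T+T[:3,3]; W[d<=0]=np.nan
    return W
def ray(n,u,v,z,c=None):
    c=c or eyes.camera_params(n);K=c["intrinsics"];T=c["cam_to_world"]
    r=T[:3,:3]@np.array([(u-K[0,2])/K[0,0],(v-K[1,2])/K[1,1],1]);o=T[:3,3]
    return o+r*(z-o[2])/r[2]
E
python3 - <<'E'
from h import *
d=np.load("pics/top0.npy");W=cloud("top",d);s=0.7
z=W[...,2]
def box(u0,v0,u1,v1,a,b,nm):
    m=np.zeros(z.shape,bool);m[int(v0*s):int(v1*s),int(u0*s):int(u1*s)]=1
    m&=(z>a)&(z<b);Q=W[m]
    print(nm,len(Q),'mean',Q.mean(0).round(1),'min',Q.min(0).round(1),'max',Q.max(0).round(1));return m,Q
print('table',np.nanmedian(z[200:210,320:370]))
box(415,250,452,288,50,75,'cupL');box(480,258,516,295,50,75,'cupR');box(525,315,565,350,20,95,'mill')
m,Q=box(390,320,484,395,-1,25,'tray')
m2=m&(z>8);print(cv2.minAreaRect(W[m2][:,:2].astype(np.float32)))
box(484,340,500,362,20,60,'grip')
box(243,355,270,380,60,95,'handle')
m,Q=box(230,285,256,405,84,96,'front');
for x0 in range(int(Q[:,0].min()),int(Q[:,0].max()),20):
    q=Q[(Q[:,0]>=x0)&(Q[:,0]<x0+20)];print(x0,q[:,1].min().round(),q[:,1].max().round())
p=cv2.imread("pics/top0.png")
# rectified crops from fresh picture
p,_=eyes.camera("top");cv2.imwrite("pics/cropA.png",cv2.resize(p[200:285,70:180],(777,600),interpolation=cv2.INTER_CUBIC))
E
```

```text
table -0.9907402737621851
cupL 77 mean [ 645.2 -179.2   59.5] min [ 619.6 -201.3   51. ] max [ 667.6 -156.6   64.7]
cupR 86 mean [ 626.7 -313.1   59.4] min [ 601.4 -336.7   50.1] max [ 648.6 -288.    64.9]
mill 216 mean [ 507.9 -403.6   64. ] min [ 488.3 -429.3   20.1] max [ 529.1 -386.2   82.4]
tray 2750 mean [ 459.2 -185.6    3.3] min [ 382.6 -284.9   -1. ] max [539.1 -87.1  20.5]
((458.7620544433594, -187.74920654296875), (109.74324798583984, 170.45643615722656), 7.455313682556152)
grip 24 mean [ 471.7 -286.3   48.9] min [ 466.6 -296.6   44.9] max [ 475.4 -278.    53.7]
handle 43 mean [440.7 183.8  78.4] min [436.7 168.6  60.2] max [445.5 204.9  89.6]
front 331 mean [484.2 216.4  88.9] min [390.3 178.7  84.1] max [587.1 228.3  95.4]
390 208.0 226.0
410 208.0 225.0
430 179.0 221.0
450 210.0 220.0
470 210.0 221.0
490 211.0 222.0
510 211.0 222.0
530 212.0 224.0
550 214.0 224.0
570 214.0 228.0
```

View pics/cropA.png

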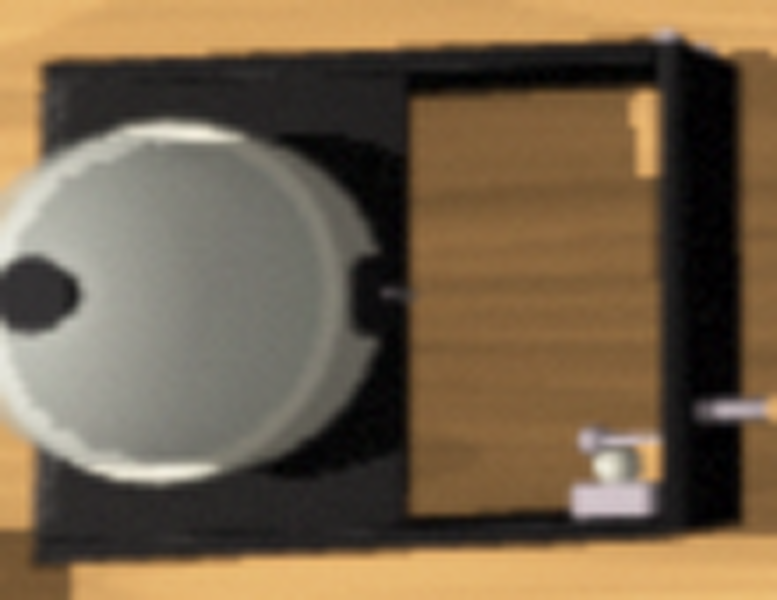

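The crop shows the tongue, roller and catch at (615,460) and the handle bar at (770,408). It also gives the cupboard yaw, about 0.03 rad. Next comes a planning helper and the approach to the handle.

```bash
cat >> h.py <<'E'
O=np.array([488.5,222.]);A=0.03
def cw(x,y):  # cupboard -> world xy
    return O+x*np.array([-np.sin(A),np.cos(A)])+y*np.array([-np.cos(A),-np.sin(A)])
def pose():
    s=env.read_state();q=s["tool_rot"];return np.array(s["tool_pos"]),R.from_quat([q[1],q[2],q[3],q[0]])
def down(yaw): # tool y at world yaw, z down
    y=np.array([np.cos(yaw),np.sin(yaw),0]);z=np.array([0,0,-1.]);return R.from_matrix(np.c_[np.cross(y,z),y,z])
def plan(g,yaw,start=None,n=None):
    """g: world grasp point (180 ahead); returns end pose and prints one row and its count"""
    p,r=start or pose()
    c=[down(yaw),down(yaw+np.pi)];t=min(c,key=lambda k:(r.inv()*k).magnitude())
    P=np.array([g[0],g[1],g[2]+180.]);w=(r.inv()*t).as_rotvec()
    n=n or int(max(np.ceil(np.linalg.norm(P-p)/38),np.ceil(np.abs(w).max()/.12),1))
    S=sum((r*R.from_rotvec(w*k/n)).as_matrix() for k in range(n))
    v=np.linalg.solve(S,P-p)/40
    print(n,'x',[round(float(a),3) for a in np.r_[v,w/n]]);return P,t
E
python3 - <<'E'
from h import *
p,r=pose(); h=cw(-47,50);print(h)
s=plan((p[0],p[1],300),1.18)
s=plan((*h,200),.03,s)
s=plan((*h,67),.03,s)
E
```

```text
[439.93228682 173.5213734 ]
2 x [-0.0, -0.001, -0.948, -0.0, 0.0, 0.0]
13 x [-0.903, -0.17, 0.192, 0.0, 0.0, 0.088]
4 x [0.0, 0.0, 0.831, 0.0, 0.0, 0.0]
```

```bash
H="python3 -m handwheel"
$H '[0,0,-0.95,0,0,0, 0,0,-0.95,0,0,0]' 0 >/dev/null
$H '[-0.9,-0.17,0,0,0,0.088, -0.9,-0.17,0,0,0,0.088, -0.9,-0.17,0,0,0,0.088, -0.9,-0.17,0,0,0,0.088, -0.9,-0.17,0,0,0,0.088]'
$H '[-0.9,-0.17,0,0,0,0.088, -0.9,-0.17,0,0,0,0.088, -0.9,-0.17,0,0,0,0.088, -0.9,-0.17,0,0,0,0.088, -0.9,-0.17,0,0,0,0.088]' >/dev/null
$H '[-0.9,-0.17,0,0,0,0.088, -0.9,-0.17,0,0,0,0.088, -0.9,-0.17,0,0,0,0.088, 0,0,0,0,0,0]'
python3 - <<'E'
from h import *
print(env.read_state()["joint_positions"].round(2))
plan((*cw(-47,50),150),.03)
E
```

```text
clock: 0.73
tool_pos: [371.9, 452.1, 480.3]
tool_rot: [0.0, 0.406, 0.914, -0.0]
wrist_force: [1.2, 0.3, 0.2]
opening: 93.9
gripper_force: 0.0
clock: 1.48
tool_pos: [440.6, 168.6, 480.9]
tool_rot: [0.0, 0.699, 0.715, -0.0]
wrist_force: [0.1, -0.9, 0.2]
opening: 93.6
gripper_force: 0.0
[-0.8   0.06  0.39  1.89 -0.03  1.19 -0.38]
4 x [0.031, -0.003, 0.943, 0.0, 0.0, -0.002]
```

```bash
H="python3 -m handwheel"
$H '[0.03,0,0.93,0,0,0, 0.03,0,0.93,0,0,0, 0.03,0,0.93,0,0,0, 0,0,0,0,0,0]'
python3 - <<'E'
from h import *
c=eyes.camera_params("wrist");p,d=eyes.camera("wrist");cv2.imwrite("pics/w1.png",cv2.resize(p,(800,600)))
W=cloud("wrist",d,c);z=W[...,2]
h=cw(-47,50)
m=(z>80)&(z<96)&(abs(W[...,0]-h[0])<20)&(abs(W[...,1]-h[1])<14)
Q=W[m];print('handle',len(Q),Q.min(0).round(1),Q.max(0).round(1))
m=(z>84)&(z<96)&(W[...,1]>195);Q=W[m]
for x0 in range(380,600,20):
    q=Q[(Q[:,0]>=x0)&(Q[:,0]<x0+20)]
    if len(q):print(x0,np.percentile(q[:,1],[1,99]).round(1),q[:,0].min().round(1),q[:,0].max().round(1))
print(c["cam_to_world"].round(2).tolist(),c["intrinsics"][0,0])
E
```

```text
clock: 1.82
tool_pos: [438.6, 178.2, 363.8]
tool_rot: [-0.001, 0.694, 0.72, -0.004]
wrist_force: [-1.6, -0.1, -0.8]
opening: 94.1
gripper_force: 0.0
handle 128 [437.1 169.9  80.7] [448.3 180.4  88.5]
380 [210.9 344.3] 388.2 400.0
400 [209.4 345.3] 400.0 420.0
420 [209.9 346.3] 420.0 440.0
440 [210.6 345.9] 440.0 460.0
460 [210.6 335. ] 460.0 479.9
480 [210.8 222.7] 480.0 500.0
500 [211.8 337.9] 500.0 520.0
520 [212.8 349.3] 520.0 540.0
540 [213.6 350.4] 540.0 560.0
560 [213.8 351. ] 560.0 580.0
580 [215.7 350.4] 580.0 591.5
[[1.0, 0.04, 0.0, 435.72], [0.04, -0.97, -0.23, 243.25], [-0.01, 0.23, -0.97, 343.12], [0.0, 0.0, 0.0, 1.0]] 291.5197049500131
```

View pics/w1.png

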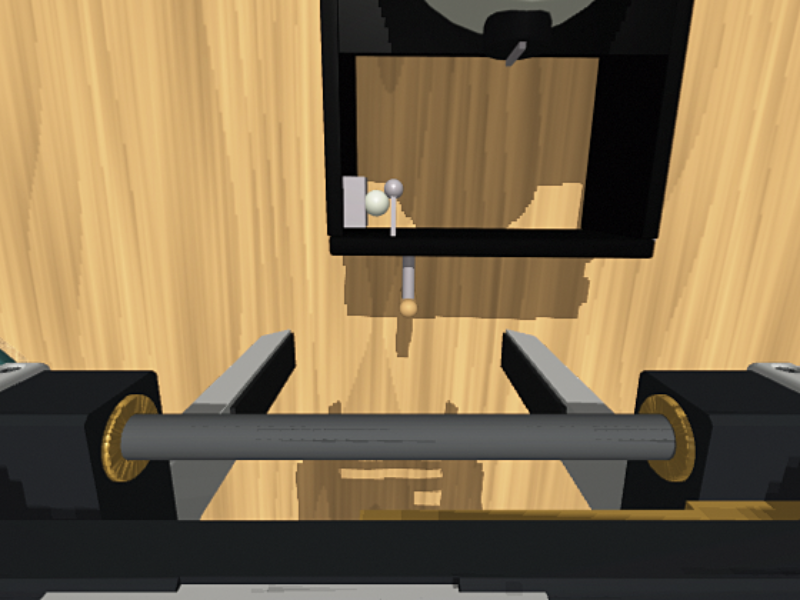

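```bash
sed -i 's/O=np.array(\[488.5,222.\])/O=np.array([490.8,223.8])/' h.py; python3 - <<'E'
from h import *
print(cw(-47,50),cw(0,-100)); plan((*cw(-47,50),66),.03)
E
```

```text
[442.23228682 175.3213734 ] [590.75500337 226.79955002]
4 x [-0.018, 0.018, 0.758, -0.001, 0.001, 0.002]
```

```bash
H="python3 -m handwheel"
$H '[-0.02,0.02,0.76,0,0,0, -0.02,0.02,0.76,0,0,0, -0.02,0.02,0.76,0,0,0, -0.02,0.02,0.76,0,0,0, 0,0,0,0,0,0]'
$H '[0,0,0,0,0,0, 0,0,0,0,0,0, 0,0,0,0,0,0, 0,0,0,0,0,0, 0,0,0,0,0,0]' 1 40
$H '[-0.186,0.063,0,0,0,-0.05, -0.186,0.063,0,0,0,-0.05, -0.186,0.063,0,0,0,-0.05, -0.186,0.063,0,0,0,-0.05]'
```

```text
clock: 2.28
tool_pos: [443.3, 175.4, 245.4]
tool_rot: [-0.001, 0.694, 0.72, -0.002]
wrist_force: [-1.3, -0.1, -1.8]
opening: 94.0
gripper_force: 0.0
clock: 2.7
tool_pos: [443.8, 175.7, 248.8]
tool_rot: [0.0, 0.694, 0.72, 0.001]
wrist_force: [0.1, -0.3, -0.1]
opening: 64.1
gripper_force: 0.0
clock: 3.03
tool_pos: [457.1, 146.8, 248.1]
tool_rot: [0.0, 0.618, 0.786, 0.0]
wrist_force: [-0.4, -0.3, 0.2]
opening: 37.6
gripper_force: 0.0
```

```bash
H="python3 -m handwheel"
$H '[0.186,-0.063,0,0,0,0.05, 0.186,-0.063,0,0,0,0.05, 0.186,-0.063,0,0,0,0.05, 0.186,-0.063,0,0,0,0.05, 0,0,0,0,0,0]' 0.6
python3 - <<'E'
from h import *
plan((*cw(-47,50),66),.03)
E
```

```text
clock: 3.45
tool_pos: [441.8, 176.0, 248.0]
tool_rot: [-0.0, 0.695, 0.719, 0.0]
wrist_force: [-0.0, -0.1, -0.6]
opening: 37.7
gripper_force: 0.0
1 x [-0.018, 0.011, 0.05, 0.0, -0.001, 0.005]
```

```bash
H="python3 -m handwheel"
$H '[0,0,0,0,0,0, 0,0,0,0,0,0, 0,0,0,0,0,0, 0,0,0,0,0,0, 0,0,0,0,0,0]' 1 40
$H '[0,0,0,0,0,0]'
$H '[-0.186,0.063,0,0,0,-0.05, -0.186,0.063,0,0,0,-0.05, -0.186,0.063,0,0,0,-0.05, -0.186,0.063,0,0,0,-0.05]'
```

```text
clock: 3.87
tool_pos: [442.8, 174.3, 247.6]
tool_rot: [0.001, 0.694, 0.72, 0.001]
wrist_force: [9.0, 1.0, -4.5]
opening: 11.2
gripper_force: 40.0
clock: 3.95
tool_pos: [442.8, 174.4, 247.6]
tool_rot: [0.001, 0.694, 0.72, 0.001]
wrist_force: [6.0, -0.2, -3.7]
opening: 11.2
gripper_force: 40.0
clock: 4.28
tool_pos: [456.0, 146.0, 247.6]
tool_rot: [0.0, 0.618, 0.786, 0.001]
wrist_force: [4.9, 3.4, -5.2]
opening: 11.1
gripper_force: 40.0
```

```bash
H="python3 -m handwheel"
$H '[-0.368,0.136,0,0,0,-0.1, -0.368,0.136,0,0,0,-0.1, -0.368,0.136,0,0,0,-0.1, -0.368,0.136,0,0,0,-0.1, -0.368,0.136,0,0,0,-0.1]'
$H '[-0.368,0.136,0,0,0,-0.1, -0.368,0.136,0,0,0,-0.1, -0.368,0.136,0,0,0,-0.1, -0.368,0.136,0,0,0,-0.1, -0.368,0.136,0,0,0,-0.1]'
$H '[-0.368,0.136,0,0,0,-0.1, -0.368,0.136,0,0,0,-0.1, -0.368,0.136,0,0,0,-0.1, -0.368,0.136,0,0,0,-0.1, -0.368,0.136,0,0,0,-0.1]'
$H '[0,0,0,0,0,0]'
python3 - <<'E'
from h import *
h=cw(0,-100);p,_=pose();v=p[:2]-h
v0=cw(-47,50)-h
print(np.hypot(*v), np.arctan2(v0[0]*v[1]-v0[1]*v[0],v0@v), env.read_state()["joint_positions"].round(2))
E
```

```text
clock: 4.7
tool_pos: [511.3, 90.8, 247.6]
tool_rot: [0.0, 0.403, 0.915, 0.0]
wrist_force: [2.2, 5.1, -1.1]
opening: 11.5
gripper_force: 40.0
clock: 5.12
tool_pos: [586.1, 69.0, 247.6]
tool_rot: [0.0, 0.165, 0.986, -0.0]
wrist_force: [-0.7, 2.2, 2.1]
opening: 11.3
gripper_force: 40.0
clock: 5.53
tool_pos: [662.1, 85.7, 247.6]
tool_rot: [0.0, -0.084, 0.996, -0.001]
wrist_force: [0.1, -0.6, 3.5]
opening: 11.4
gripper_force: 40.0
clock: 5.62
tool_pos: [663.3, 86.4, 247.6]
tool_rot: [0.001, -0.086, 0.996, -0.0]
wrist_force: [1.8, -4.1, 8.2]
opening: 11.3
gripper_force: 40.0
158.06594314097987 1.7140688637235757 [-0.13  0.66 -0.06  1.61  0.05  0.87  1.53]
```

```bash
H="python3 -m handwheel"
sed -i 's/c=\[down(yaw),down(yaw+np.pi)\];t=min.*/t=down(yaw)/' h.py
$H '[0,0,0,0,0,0, 0,0,0,0,0,0, 0,0,0,0,0,0, 0,0,0,0,0,0, 0,0,0,0,0,0]' 0 40
$H '[0,0,-0.9,0,0,0, 0,0,-0.9,0,0,0, 0,0,-0.9,0,0,0, 0,0,0,0,0,0]'
python3 - <<'E'
from h import *
s=plan((644,-179,150),.131); s=plan((644,-179,50),.131,s)
E
```

```text
clock: 6.03
tool_pos: [660.9, 87.1, 247.5]
tool_rot: [-0.0, -0.083, 0.997, -0.0]
wrist_force: [0.7, 0.0, 0.2]
opening: 41.1
gripper_force: 0.0
clock: 6.37
tool_pos: [662.2, 87.3, 362.9]
tool_rot: [0.005, -0.082, 0.997, 0.0]
wrist_force: [1.2, -0.3, 1.3]
opening: 68.1
gripper_force: 0.0
14 x [-0.26, -0.464, 0.059, 0.001, 0.001, 0.115]
3 x [0.0, 0.0, 0.833, 0.0, 0.0, 0.0]
```

```bash
H="python3 -m handwheel"
$H '[0,0,0,0,0,0.115, 0,0,0,0,0,0.115, 0,0,0,0,0,0.115, 0,0,0,0,0,0.115, 0,0,0,0,0,0.115]' >/dev/null
$H '[0,0,0,0,0,0.115, 0,0,0,0,0,0.115, 0,0,0,0,0,0.115, 0,0,0,0,0,0.115, 0,0,0,0,0,0.115]' >/dev/null
$H '[0,0,0,0,0,0.115, 0,0,0,0,0,0.115, 0,0,0,0,0,0.115, 0,0,0,0,0,0.115]'
python3 - <<'E'
from h import *
s=plan((644,-165,160),.131); s=plan((644,-179,50),.131,s)
E
```

```text
clock: 7.53
tool_pos: [660.9, 87.1, 355.3]
tool_rot: [-0.0, 0.663, 0.748, -0.0]
wrist_force: [0.7, 0.4, -0.5]
opening: 93.9
gripper_force: 0.0
7 x [-0.886, -0.172, 0.055, -0.0, 0.0, -0.002]
3 x [-0.116, -0.015, 0.917, 0.0, 0.0, 0.0]
```

```bash
H="python3 -m handwheel"
$H '[-0.886,-0.172,0,0,0,0, -0.886,-0.172,0,0,0,0, -0.886,-0.172,0,0,0,0, -0.886,-0.172,0,0,0,0, -0.886,-0.172,0,0,0,0]' >/dev/null
$H '[-0.886,-0.172,0,0,0,0, -0.886,-0.172,0,0,0,0, 0,0,0,0,0,0, 0,0,0,0,0,0]'
python3 - <<'E'
from h import *
c=eyes.camera_params("wrist");p,d=eyes.camera("wrist");cv2.imwrite("pics/w2.png",cv2.resize(p,(800,600)))
W=cloud("wrist",d,c);z=W[...,2];np.save("pics/w2.npy",W)
for n,g in (("L",(644,-179)),("R",(625,-312))):
    m=(z>57)&(z<68)&(np.hypot(W[...,0]-g[0],W[...,1]-g[1])<38);Q=W[m]
    if len(Q)>20:print(n,len(Q),Q.min(0).round(1),Q.max(0).round(1),((Q.min(0)+Q.max(0))/2).round(1),cv2.minEnclosingCircle(Q[:,:2].astype(np.float32)))
s=plan((644,-179,50),.131)
E
```

```text
clock: 8.28
tool_pos: [643.9, -167.4, 355.3]
tool_rot: [0.0, 0.663, 0.749, -0.0]
wrist_force: [-0.3, 0.3, -0.7]
opening: 93.8
gripper_force: 0.0
L 645 [ 621.  -204.5   57. ] [ 670.1 -155.2   63.1] [ 645.5 -179.9   60.1] ((645.3723754882812, -179.84686279296875), 24.938919067382812)
R 476 [ 603.4 -338.5   57. ] [ 652.3 -291.6   63.2] [ 627.9 -315.1   60.1] ((627.8616943359375, -313.5221252441406), 25.191591262817383)
4 x [-0.085, -0.013, 0.783, -0.0, -0.0, -0.001]
```

View pics/w2.png

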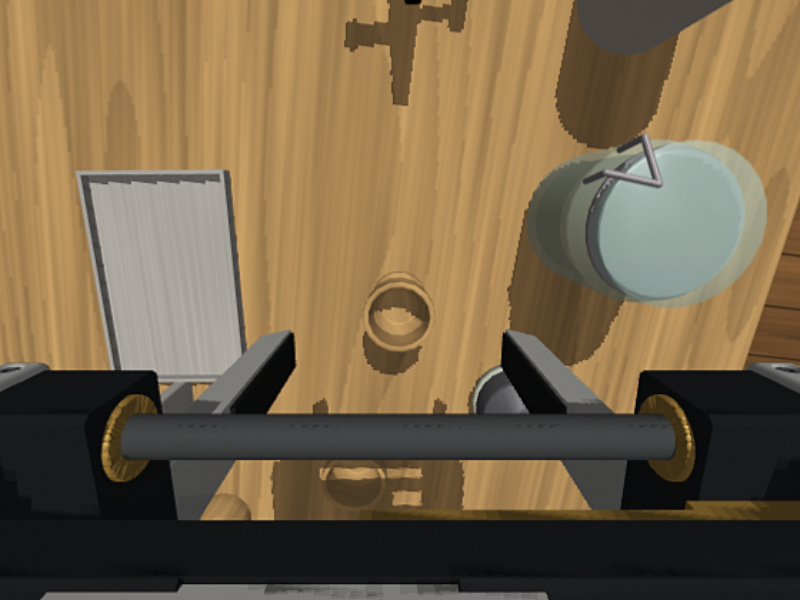

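```bash
H="python3 -m handwheel"
$H '[-0.09,-0.003,0.783,0,0,0, -0.09,-0.003,0.783,0,0,0, -0.09,-0.003,0.783,0,0,0, -0.09,-0.003,0.783,0,0,0, 0,0,0,0,0,0]'
$H '[0,0,0,0,0,0, 0,0,0,0,0,0, 0,0,0,0,0,0, 0,0,0,0,0,0, 0,0,0,0,0,0]' 1 15
$H '[0,0,0,0,0,0, 0,0,0,0,0,0, 0,0,0,0,0,0, 0,0,0,0,0,0]'
python3 - <<'E'
from h import *
W=np.load("pics/w2.npy");z=W[...,2]
m=(abs(W[...,0]-459)<75)&(abs(W[...,1]+188)<95)&(z>7)&(z<18)
print('tray wrist',m.sum(),cv2.minAreaRect(W[m][:,:2].astype(np.float32)))
c,yaw=np.array([459.3,-187.5]),.131
tx=np.array([-np.sin(yaw),np.cos(yaw)])
for o in (40,-35):print(o,c+o*tx)
g=c+40*tx
s=plan((645.5,-180,90),yaw);s=plan((*g,90),yaw,s);s=plan((*g,56),yaw,s)
E
```

```text
clock: 8.75
tool_pos: [644.4, -177.6, 224.4]
tool_rot: [-0.003, 0.661, 0.751, -0.002]
wrist_force: [-0.4, 0.8, -0.3]
opening: 93.9
gripper_force: 0.0
clock: 9.17
tool_pos: [646.2, -179.3, 231.7]
tool_rot: [0.001, 0.661, 0.75, 0.001]
wrist_force: [0.1, 0.0, -0.1]
opening: 64.1
gripper_force: 0.0
clock: 9.5
tool_pos: [645.9, -179.5, 230.6]
tool_rot: [0.0, 0.661, 0.75, 0.0]
wrist_force: [-1.3, 1.5, 5.8]
opening: 49.6
gripper_force: 15.0
tray wrist 1854 ((460.89508056640625, -193.68447875976562), (111.40895080566406, 181.11134338378906), 7.489967346191406)
40 [ 454.07497442 -147.84272945]
-35 [ 463.87189738 -222.20011173]
2 x [-0.005, -0.006, -0.492, 0.0, 0.0, -0.003]
6 x [0.237, -0.773, -0.0, 0.0, 0.0, 0.0]
1 x [0.0, 0.0, 0.85, 0.0, 0.0, 0.0]
```

```bash
H="python3 -m handwheel"
$H '[0,0,-0.5,0,0,0, 0,0,-0.5,0,0,0, 0,0,0,0,0,0]'
$H '[0.24,-0.77,0,0,0,0, 0.24,-0.77,0,0,0,0, 0.24,-0.77,0,0,0,0, 0.24,-0.77,0,0,0,0, 0.24,-0.77,0,0,0,0]' >/dev/null
$H '[0.24,-0.77,0,0,0,0, 0,0,0,0,0,0, 0,0,0,0,0,0]'
python3 - <<'E'
from h import *
plan((455,-148,56),.131)
E
```

```text
clock: 9.75
tool_pos: [646.6, -179.9, 273.7]
tool_rot: [0.002, 0.661, 0.75, 0.001]
wrist_force: [0.4, -0.1, 0.1]
opening: 49.5
gripper_force: 15.0
clock: 10.42
tool_pos: [454.3, -145.4, 270.4]
tool_rot: [-0.0, 0.661, 0.75, 0.0]
wrist_force: [1.5, 1.2, -0.1]
opening: 49.2
gripper_force: 15.0
1 x [-0.067, 0.01, 0.859, 0.0, -0.0, -0.005]
```

```bash
H="python3 -m handwheel"
$H '[-0.03,0,0.4,0,0,0, -0.03,0,0.3,0,0,0, 0,0,0.16,0,0,0, 0,0,0,0,0,0, 0,0,0,0,0,0]'
$H '[0,0,0,0,0,0, 0,0,0,0,0,0, 0,0,0,0,0,0, 0,0,0,0,0,0, 0,0,0,0,0,0]' 0
$H '[0,0,-0.2,0,0,0, 0,0,-0.6,0,0,0, 0,0,-0.9,0,0,0, 0,0,-0.9,0,0,0]'
python3 - <<'E'
from h import *
s=plan((628,-313.5,130),.131);s=plan((628,-313.5,50),.131,s)
E
```

```text
clock: 10.83
tool_pos: [456.0, -148.1, 235.7]
tool_rot: [-0.0, 0.661, 0.75, -0.0]
wrist_force: [0.5, 0.5, -0.7]
opening: 49.7
gripper_force: 15.0
clock: 11.25
tool_pos: [455.6, -147.9, 236.0]
tool_rot: [0.0, 0.661, 0.75, 0.0]
wrist_force: [-1.0, -0.4, 0.5]
opening: 79.3
gripper_force: 0.0
clock: 11.58
tool_pos: [455.0, -148.0, 341.2]
tool_rot: [-0.001, 0.661, 0.75, -0.001]
wrist_force: [-0.1, 0.3, 0.5]
opening: 94.1
gripper_force: 0.0
7 x [-0.665, 0.537, 0.111, -0.0, 0.0, -0.001]
3 x [0.0, 0.0, 0.667, 0.0, 0.0, 0.0]
```

```bash
H="python3 -m handwheel"
$H '[-0.665,0.537,0,0,0,0, -0.665,0.537,0,0,0,0, -0.665,0.537,0,0,0,0, -0.665,0.537,0,0,0,0, -0.665,0.537,0,0,0,0]' >/dev/null
$H '[-0.665,0.537,0,0,0,0, -0.665,0.537,0,0,0,0, 0,0,0,0,0,0, 0,0,0,0,0,0]'
python3 - <<'E'
from h import *
c=eyes.camera_params("wrist");p,d=eyes.camera("wrist");W=cloud("wrist",d,c);z=W[...,2]
m=(z>57)&(z<68)&(np.hypot(W[...,0]-628,W[...,1]+313.5)<38);Q=W[m]
print(len(Q),Q.min(0),Q.max(0),cv2.minEnclosingCircle(Q[:,:2].astype(np.float32)))
plan((628,-313.5,50),.131)
E
```

```text
clock: 12.33
tool_pos: [628.3, -314.8, 339.5]
tool_rot: [-0.0, 0.662, 0.75, -0.001]
wrist_force: [-1.0, 0.0, 0.1]
opening: 94.1
gripper_force: 0.0
733 [ 603.02504015 -337.39171013   57.04753443] [ 651.97289957 -288.60041592   63.9243766 ] ((627.3536987304688, -313.1670227050781), 24.716108322143555)
3 x [0.003, 0.002, 0.915, -0.0, -0.0, -0.002]
```

```bash
H="python3 -m handwheel"
$H '[0.01,0,0.91,0,0,0, 0.01,0,0.91,0,0,0, 0.01,0,0.9,0,0,0, 0,0,0,0,0,0]'
$H '[0,0,0,0,0,0, 0,0,0,0,0,0, 0,0,0,0,0,0, 0,0,0,0,0,0, 0,0,0,0,0,0]' 1 15
$H '[0,0,0,0,0,0, 0,0,0,0,0,0, 0,0,0,0,0,0, 0,0,0,0,0,0]'
$H '[0,0,-0.5,0,0,0, 0,0,-0.5,0,0,0, 0,0,0,0,0,0]'
python3 - <<'E'
from h import *
s=plan((464.5,-222,100),.131)
E
```

```text
clock: 12.72
tool_pos: [625.9, -310.2, 225.2]
tool_rot: [-0.004, 0.661, 0.75, -0.001]
wrist_force: [-0.4, 1.4, -0.5]
opening: 93.8
gripper_force: 0.0
clock: 13.13
tool_pos: [628.3, -312.7, 232.8]
tool_rot: [0.001, 0.661, 0.75, 0.0]
wrist_force: [-0.9, -0.4, 0.7]
opening: 63.8
gripper_force: 0.0
clock: 13.47
tool_pos: [628.0, -312.7, 231.4]
tool_rot: [0.0, 0.661, 0.75, 0.0]
wrist_force: [-1.7, 0.9, 5.2]
opening: 48.2
gripper_force: 15.0
clock: 13.72
tool_pos: [628.7, -313.2, 274.6]
tool_rot: [0.002, 0.661, 0.75, 0.001]
wrist_force: [0.1, -1.1, -0.6]
opening: 48.2
gripper_force: 15.0
5 x [0.557, -0.756, -0.029, 0.001, 0.0, -0.001]
```

```bash
H="python3 -m handwheel"
$H '[0.557,-0.756,-0.03,0,0,0, 0.557,-0.756,-0.03,0,0,0, 0.557,-0.756,-0.03,0,0,0, 0.557,-0.756,-0.03,0,0,0, 0.557,-0.756,0,0,0,0]' >/dev/null
$H '[0,0,0,0,0,0, 0,0,0,0,0,0]'
python3 - <<'E'
from h import *
plan((464.5,-222,56.5),.131)
E
```

```text
clock: 14.3
tool_pos: [462.9, -220.3, 275.9]
tool_rot: [-0.0, 0.661, 0.75, 0.0]
wrist_force: [1.1, -0.6, 0.2]
opening: 48.2
gripper_force: 15.0
2 x [-0.024, 0.017, 0.493, -0.0, -0.0, -0.002]
```

```bash
H="python3 -m handwheel"
$H '[-0.02,0.02,0.5,0,0,0, -0.02,0.02,0.35,0,0,0, 0,0,0.14,0,0,0, 0,0,0,0,0,0, 0,0,0,0,0,0]'
$H '[0,0,0,0,0,0, 0,0,0,0,0,0, 0,0,0,0,0,0, 0,0,0,0,0,0, 0,0,0,0,0,0]' 0
$H '[0,0,-0.2,0,0,0, 0,0,-0.6,0,0,0, 0,0,-0.9,0,0,0, -0.9,0,-0.2,0,0,0, -0.9,0,0,0,0,0]'
$H '[-0.9,0,0,0,0,0, 0,0,0,0,0,0, 0,0,0,0,0,0]' 0.3
python3 - <<'E'
from h import *
c=eyes.camera_params("wrist");p,d=eyes.camera("wrist");cv2.imwrite("pics/w3.png",cv2.resize(p,(800,600)))
W=cloud("wrist",d,c);z=W[...,2];np.save("pics/w3.npy",W)
m=(z>35)&(z<58)&(np.hypot(W[...,0]-472,W[...,1]+284)<25);Q=W[m]
if len(Q):print('grip',len(Q),Q.min(0),Q.max(0),cv2.minAreaRect(Q[:,:2].astype(np.float32)))
for g in ((455,-148),(464.5,-222)):
    m=(z>60)&(z<74)&(np.hypot(W[...,0]-g[0],W[...,1]-g[1])<35);Q=W[m]
    if len(Q)>9:print('cup',len(Q),Q[:,2].min(),Q[:,2].max(),cv2.minEnclosingCircle(Q[:,:2].astype(np.float32)))
m=(abs(W[...,0]-459)<70)&(abs(W[...,1]+188)<90)&(z>8)&(z<18)&(W[...,1]>-270)
print('tray',cv2.minAreaRect(W[m][:,:2].astype(np.float32)))
E
```

```text
clock: 14.72
tool_pos: [466.2, -222.9, 236.1]
tool_rot: [-0.0, 0.661, 0.75, -0.0]
wrist_force: [1.2, 0.5, -1.0]
opening: 48.3
gripper_force: 15.0
clock: 15.13
tool_pos: [465.9, -222.5, 236.5]
tool_rot: [0.0, 0.661, 0.75, 0.0]
wrist_force: [-0.9, 0.7, -0.7]
opening: 78.2
gripper_force: 0.0
clock: 15.55
tool_pos: [476.0, -293.7, 316.1]
tool_rot: [0.002, 0.66, 0.752, 0.001]
wrist_force: [0.4, -0.2, -0.3]
opening: 93.7
gripper_force: 0.0
clock: 15.8
tool_pos: [478.8, -331.3, 312.6]
tool_rot: [0.0, 0.662, 0.749, -0.0]
wrist_force: [0.5, 1.1, -0.8]
opening: 77.5
gripper_force: 0.0
grip 364 [ 466.79721164 -296.99561457   39.27470088] [ 478.60075737 -271.99817715   51.25945091] ((472.77203369140625, -284.4789733886719), (9.24366283416748, 24.604694366455078), 6.876479625701904)
cup 36 60.11995595618433 63.896027054662824 ((457.9293518066406, -172.23773193359375), 7.337627410888672)
cup 1308 60.003679386578085 68.0161048758304 ((465.6951599121094, -223.9004364013672), 24.916757583618164)
tray ((463.02923583984375, -211.7660675048828), (110.50961303710938, 121.95563507080078), 7.321910381317139)
```

View pics/w3.png

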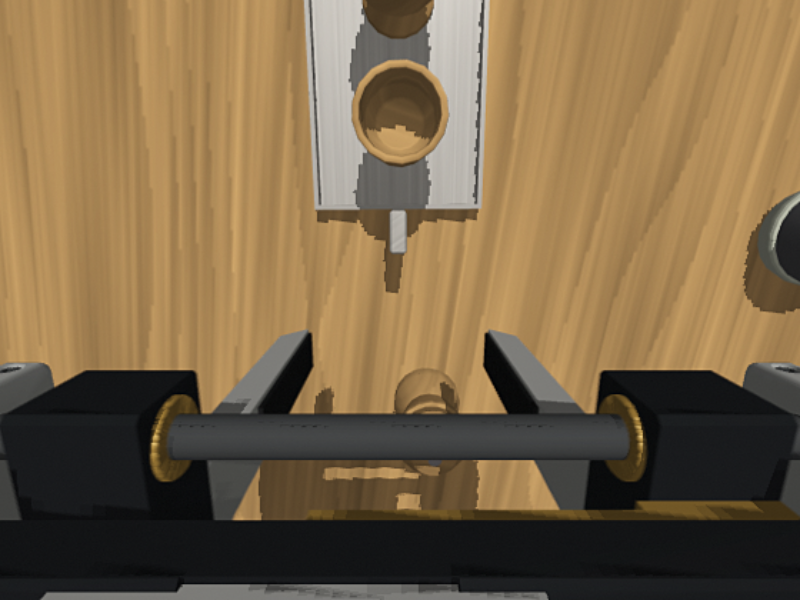

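```bash
python3 - <<'E'
from h import *
s=plan((473.6,-290.9,100),.129);s=plan((473.6,-290.9,34),.129,s)
E
```

```text
2 x [0.491, -0.007, 0.405, -0.0, -0.0, -0.002]
2 x [0.0, 0.0, 0.825, 0.0, 0.0, 0.0]
```

```bash
H="python3 -m handwheel"
$H '[0.491,-0.007,0.4,0,0,0, 0.491,-0.007,0.4,0,0,0, 0,0,0.8,0,0,0, 0,0,0.8,0,0,0, 0,0,0,0,0,0]' 0.6
$H '[0,0,0,0,0,0, 0,0,0,0,0,0, 0,0,0,0,0,0]' 
python3 - <<'E'
from h import *
plan((473.6,-290.9,34),.129)
E
```

```text
clock: 16.27
tool_pos: [472.8, -288.1, 212.1]
tool_rot: [-0.003, 0.66, 0.751, -0.001]
wrist_force: [-1.0, 1.4, -1.0]
opening: 40.4
gripper_force: 0.0
clock: 16.52
tool_pos: [474.4, -290.9, 218.2]
tool_rot: [0.001, 0.661, 0.75, 0.0]
wrist_force: [0.5, -0.7, -0.2]
opening: 37.3
gripper_force: 0.0
1 x [0.003, -0.019, 0.105, 0.002, 0.001, -0.003]
```

```bash
H="python3 -m handwheel"
$H '[0,0,0.05,0,0,0, 0,0,0,0,0,0, 0,0,0,0,0,0, 0,0,0,0,0,0, 0,0,0,0,0,0]' 1 40
$H '[0,0,0,0,0,0, 0,0,0,0,0,0]' 
python3 - <<'E'
from h import *
z=pose()[0][2]-180
s=plan((*cw(-234,0),z),.03,n=24); plan((*cw(43,0),z),.03,s,n=24)
E
```

```text
clock: 16.93
tool_pos: [473.9, -290.8, 214.5]
tool_rot: [0.0, 0.661, 0.75, 0.0]
wrist_force: [-0.7, 1.4, 4.4]
opening: 9.7
gripper_force: 40.0
clock: 17.1
tool_pos: [473.9, -290.8, 214.4]
tool_rot: [0.0, 0.661, 0.75, -0.0]
wrist_force: [-1.6, 0.6, 5.4]
opening: 10.2
gripper_force: 40.0
24 x [0.29, 0.048, -0.0, 0.0, 0.0, 0.004]
24 x [0.289, -0.0, -0.0, 0.0, 0.0, 0.0]
```

```bash
H="python3 -m handwheel"
$H '[0.1,0.016,0,0,0,0.001, 0.19,0.032,0,0,0,0.003, 0.29,0.048,0,0,0,0.004, 0.29,0.048,0,0,0,0.004, 0.29,0.048,0,0,0,0.004]'
$H '[0.29,0.048,0,0,0,0.004, 0.29,0.048,0,0,0,0.004, 0.29,0.048,0,0,0,0.004, 0.29,0.048,0,0,0,0.004, 0.29,0.048,0,0,0,0.004]' >/dev/null
$H '[0.29,0.048,0,0,0,0.004, 0.29,0.048,0,0,0,0.004, 0.29,0.048,0,0,0,0.004, 0.29,0.048,0,0,0,0.004, 0.29,0.048,0,0,0,0.004]' >/dev/null
$H '[0.29,0.048,0,0,0,0.004, 0.29,0.048,0,0,0,0.004, 0.29,0.048,0,0,0,0.004, 0.29,0.048,0,0,0,0.004, 0.29,0.048,0,0,0,0.004]' >/dev/null
$H '[0.29,0.048,0,0,0,0.004, 0.29,0.048,0,0,0,0.004, 0.29,0.048,0,0,0,0.004, 0.19,0.032,0,0,0,0.003, 0.1,0.016,0,0,0,0.001]'
python3 - <<'E'
from h import *
c=eyes.camera_params("wrist");p,d=eyes.camera("wrist");cv2.imwrite("pics/w4.png",cv2.resize(p,(800,600)))
z=pose()[0][2]-180
s=plan((*cw(43,0),z),.03,n=24)
E
```

```text
clock: 17.52
tool_pos: [476.0, -243.0, 214.4]
tool_rot: [0.0, 0.667, 0.745, -0.0]
wrist_force: [-0.9, -5.2, 6.6]
opening: 9.9
gripper_force: 40.0
clock: 19.18
tool_pos: [495.9, -20.0, 214.4]
tool_rot: [0.0, 0.695, 0.719, 0.0]
wrist_force: [-1.2, -7.0, 9.5]
opening: 10.1
gripper_force: 40.0
24 x [0.298, 0.003, 0.0, 0.0, -0.0, 0.0]
```

View pics/w4.png

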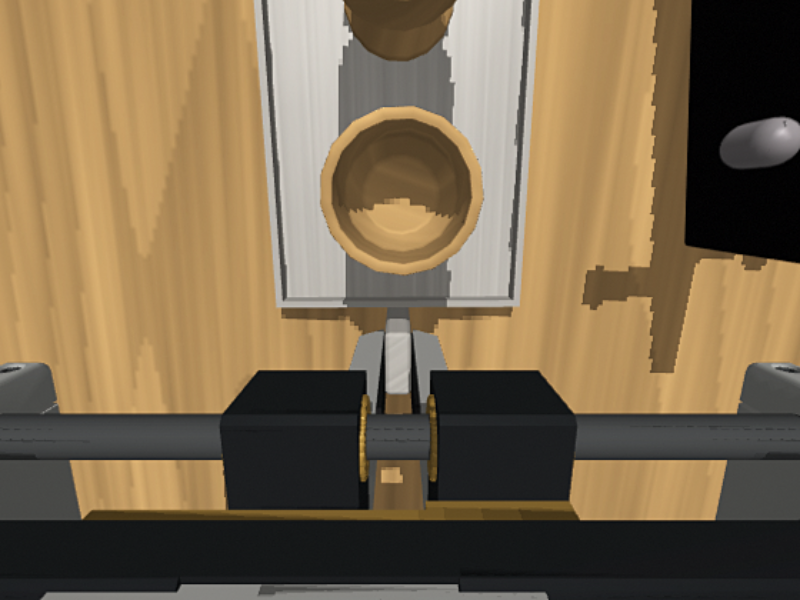

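```bash
H="python3 -m handwheel"
$H '[0.1,0.003,0,0,0,0, 0.2,0.003,0,0,0,0, 0.3,0.003,0,0,0,0, 0.3,0.003,0,0,0,0, 0.3,0.003,0,0,0,0]' >/dev/null
$H '[0.3,0.003,0,0,0,0, 0.3,0.003,0,0,0,0, 0.3,0.003,0,0,0,0, 0.3,0.003,0,0,0,0, 0.3,0.003,0,0,0,0]' | head -4
$H '[0.3,0.003,0,0,0,0, 0.3,0.003,0,0,0,0, 0.3,0.003,0,0,0,0, 0.3,0.003,0,0,0,0, 0.3,0.003,0,0,0,0]' | head -4
python3 - <<'E'
from h import *
c=eyes.camera_params("wrist");p,d=eyes.camera("wrist");cv2.imwrite("pics/w5.png",cv2.resize(p,(800,600)))
W=cloud("wrist",d,c).reshape(-1,3)
D=W[:,:2]-O;cx=D@[-np.sin(A),np.cos(A)];cy=D@[-np.cos(A),-np.sin(A)]
for a in range(92,240,12):
    m=(W[:,2]>a)&(W[:,2]<a+12)&(abs(cy)<90)&(cx>40)
    if m.any():print(a,m.sum(),cx[m].min().round(1),cy[m].min().round(),cy[m].max().round())
z=pose()[0][2]-180
print(c["cam_to_world"][:3,3]);plan((*cw(43,0),z),.03,n=8)
E
```

```text
clock: 20.07
tool_pos: [493.2, 87.3, 214.4]
tool_rot: [0.0, 0.695, 0.719, -0.0]
wrist_force: [0.3, -7.0, 9.4]
clock: 20.48
tool_pos: [491.7, 147.1, 214.4]
tool_rot: [0.0, 0.695, 0.719, -0.0]
wrist_force: [0.4, -8.1, 9.7]
[489.23268292 212.29641852 193.95728306]
8 x [0.366, 0.006, 0.0, 0.0, -0.0, 0.001]
```

View pics/w5.png

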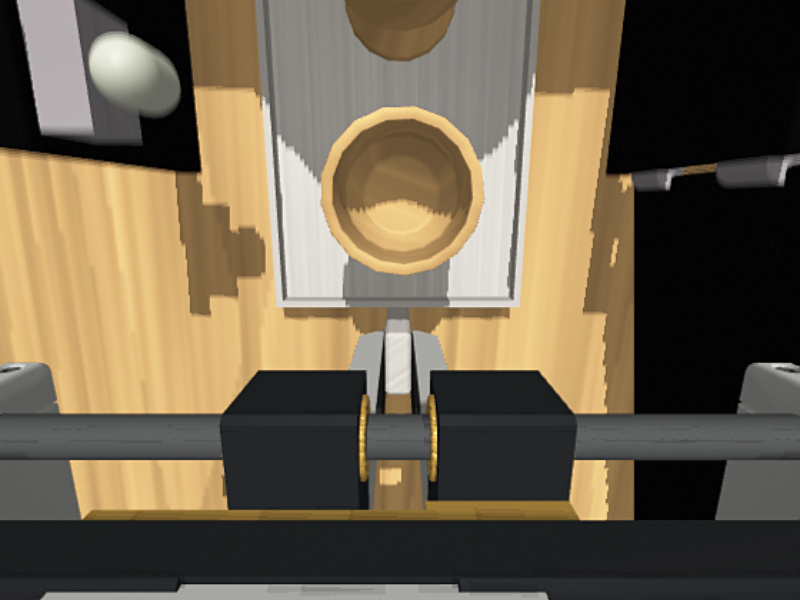

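```bash
H="python3 -m handwheel"
$H '[0.15,0.006,0,0,0,0, 0.3,0.006,0,0,0,0, 0.3,0.006,0,0,0,0, 0.3,0.006,0,0,0,0]' | head -4
$H '[0.3,0.006,0,0,0,0, 0.3,0.006,0,0,0,0, 0.3,0.006,0,0,0,0]' | head -4
$H '[0.3,0.005,0,0,0,0, 0.2,0,0,0,0,0, 0.1,0,0,0,0,0]' | head -4
$H '[0,0,0,0,0,0]' | head -4
python3 - <<'E'
from h import *
z=pose()[0][2]-180
plan((*cw(43,0),z),.03,n=4)
E
```

```text
clock: 20.87
tool_pos: [491.2, 189.0, 214.4]
tool_rot: [0.0, 0.695, 0.719, -0.0]
wrist_force: [0.3, -7.6, 9.9]
clock: 21.12
tool_pos: [490.7, 225.0, 214.4]
tool_rot: [0.0, 0.695, 0.719, -0.0]
wrist_force: [-0.1, -9.1, 10.0]
clock: 21.37
tool_pos: [490.0, 249.6, 214.4]
tool_rot: [0.0, 0.695, 0.719, -0.0]
wrist_force: [-0.6, -9.3, 12.8]
clock: 21.45
tool_pos: [490.0, 249.9, 214.4]
tool_rot: [-0.0, 0.695, 0.719, 0.0]
wrist_force: [0.9, 0.1, 7.7]
4 x [0.105, 0.001, 0.0, 0.0, -0.0, 0.001]
```

```bash
H="python3 -m handwheel"
$H '[0.14,0,0,0,0,0, 0.14,0,0,0,0,0]' | head -4
$H '[0.1,0,0,0,0,0]' | head -4
$H '[0.05,0,0,0,0,0]' | head -4
$H '[0.05,0,0,0,0,0]' | head -4
$H '[0,0,0,0,0,0]' | head -4
```

```text
clock: 21.62
tool_pos: [489.8, 259.6, 214.5]
tool_rot: [0.0, 0.695, 0.719, -0.0]
wrist_force: [0.1, -7.4, 11.5]
clock: 21.7
tool_pos: [489.6, 264.0, 214.5]
tool_rot: [0.0, 0.695, 0.719, -0.0]
wrist_force: [0.4, -8.4, 11.4]
clock: 21.78
tool_pos: [489.5, 266.1, 214.4]
tool_rot: [0.0, 0.695, 0.719, -0.0]
wrist_force: [0.9, -9.6, 11.7]
clock: 21.87
tool_pos: [489.5, 267.7, 214.4]
tool_rot: [0.0, 0.695, 0.719, -0.0]
wrist_force: [-0.3, -8.5, 11.9]
clock: 21.95
tool_pos: [489.4, 268.0, 214.4]
tool_rot: [0.0, 0.695, 0.719, -0.0]
wrist_force: [0.3, -5.0, 10.4]
```

```bash
H="python3 -m handwheel"
$H '[0.04,0,0,0,0,0]' | sed -n '2p;4p'
$H '[0.04,0,0,0,0,0]' | sed -n '2p;4p'
$H '[0,0,0,0,0,0]' | sed -n '2p;4p'
```

```text
tool_pos: [489.5, 269.1, 214.4]
wrist_force: [1.0, -9.5, 11.7]
tool_pos: [489.5, 269.6, 214.4]
wrist_force: [-1.4, -24.3, 21.0]
tool_pos: [489.5, 269.5, 214.4]
wrist_force: [-1.1, -17.6, 17.3]
```

```bash
H="python3 -m handwheel"
$H '[0,0,0,0,0,0, 0,0,0,0,0,0, 0,0,0,0,0,0, 0,0,0,0,0,0, 0,0,0,0,0,0]' 0.6 | sed -n '2p;4,5p'
$H '[0,0,-0.3,0,0,0, 0,0,-0.8,0,0,0, 0,0,-0.9,0,0,0, 0,0,-0.9,0,0,0, 0,0,0,0,0,0]'| sed -n '2p;4,5p'
$H '[-0.9,0,-0.2,0,0,0, -0.9,0,0,0,0,0, -0.9,0,0,0,0,0, -0.9,0,0,0,0,0, 0,0,0,0,0,0]'| sed -n '1,4p'
python3 - <<'E'
from h import *
s=plan((661,87,160),1.74)
c=eyes.camera_params("wrist");W=cloud("wrist")
D=W[...,:2]-O;cx=D@[-np.sin(A),np.cos(A)];cy=D@[-np.cos(A),-np.sin(A)];z=W[...,2]
m=(z>30)&(z<55)&(abs(cy)<20)&(cx>20)&(cx<75);print('grip',m.sum(),cx[m].min(),cx[m].max(),np.median(cy[m]))
m=(z>60)&(z<70)&(abs(cy)<35)&(cx>70)&(cx<140);print('cup',m.sum(),cx[m].min(),cx[m].max(),cy[m].min(),cy[m].max())
E
```

```text
tool_pos: [489.5, 271.4, 214.1]
wrist_force: [-0.1, 0.4, -0.8]
opening: 36.9
tool_pos: [491.1, 271.3, 337.2]
wrist_force: [1.4, 1.0, 1.0]
opening: 37.5
clock: 23.45
tool_pos: [494.7, 120.6, 339.4]
tool_rot: [0.001, 0.698, 0.716, -0.0]
wrist_force: [0.8, -0.9, -0.5]
15 x [-0.274, 0.166, -0.001, -0.0, 0.0, -0.114]
grip 459 38.15957826510664 63.28270607976583 0.0614564826355948Traceback (most recent call last):
  File "<stdin>", line 6, in <module>
    return umr_minimum(a, axis, None, out, keepdims, initial, where)
ValueError: zero-size array to reduction operation minimum which has no identity
```

```bash
H="python3 -m handwheel"
$H '[-0.274,0.166,0,0,0,-0.114, -0.274,0.166,0,0,0,-0.114, -0.274,0.166,0,0,0,-0.114, -0.274,0.166,0,0,0,-0.114, -0.274,0.166,0,0,0,-0.114]' >/dev/null
$H '[-0.274,0.166,0,0,0,-0.114, -0.274,0.166,0,0,0,-0.114, -0.274,0.166,0,0,0,-0.114, -0.274,0.166,0,0,0,-0.114, -0.274,0.166,0,0,0,-0.114]' >/dev/null
$H '[-0.274,0.166,0,0,0,-0.114, -0.274,0.166,0,0,0,-0.114, -0.274,0.166,0,0,0,-0.114, -0.274,0.166,0,0,0,-0.114, -0.274,0.166,0,0,0,-0.114]' >/dev/null
$H '[0,0,0,0,0,0, 0,0,0,0,0,0]'| sed -n '2,3p'
python3 - <<'E'
from h import *
p,_=eyes.camera("top");a=cv2.resize(p[195:290,60:200],(800,543),interpolation=cv2.INTER_CUBIC);cv2.imwrite("pics/t2.png",a)
W=cloud("wrist");z=W[...,2]
m=(z>80)&(z<93)&(abs(W[...,0]-661)<22)&(abs(W[...,1]-87)<30);Q=W[m];print(len(Q));
if len(Q):print(Q.min(0).round(1),Q.max(0).round(1),np.median(Q,0))
s=plan((661,87,66),1.74)
E
```

```text
tool_pos: [661.1, 95.1, 338.3]
tool_rot: [-0.0, -0.085, 0.996, 0.0]
164
[655.6  79.3  80.1] [667.   91.3  88.9] [660.44361407  85.2405115   85.49435909]
3 x [0.008, -0.06, 0.77, -0.0, -0.0, 0.0]
```

View pics/t2.png

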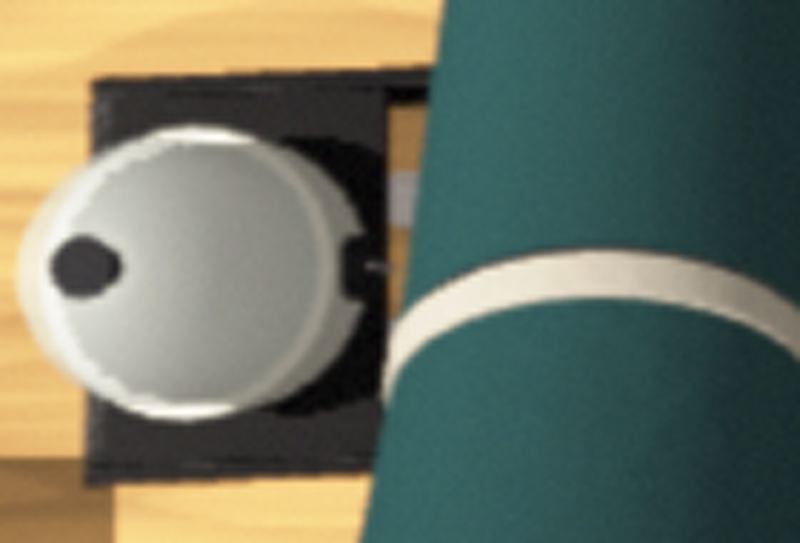

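The arm hides the inside of the cupboard here; the cooker is undisturbed. I'll regrip the handle and swing the door shut.

```bash
H="python3 -m handwheel"
$H '[0.01,-0.07,0.77,0,0,0, 0.01,-0.07,0.77,0,0,0, 0.01,-0.07,0.77,0,0,0, 0,0,0,0,0,0, 0,0,0,0,0,0]'| sed -n '2p;4,5p'
$H '[0,0,0,0,0,0, 0,0,0,0,0,0, 0,0,0,0,0,0, 0,0,0,0,0,0, 0,0,0,0,0,0]' 1 40 | sed -n '2p;4,6p'
$H '[0,0,0,0,0,0]' | sed -n '2p;4,6p'
```

```text
tool_pos: [660.9, 85.7, 245.5]
wrist_force: [0.4, -0.3, 0.5]
opening: 37.5
tool_pos: [661.8, 85.8, 247.0]
wrist_force: [0.4, -2.3, 8.1]
opening: 11.1
gripper_force: 40.0
tool_pos: [661.9, 85.8, 247.0]
wrist_force: [0.4, -1.3, 7.8]
opening: 11.0
gripper_force: 40.0
```

```bash
H="python3 -m handwheel"
$H '[0.38,-0.098,0,0,0,0.1, 0.38,-0.098,0,0,0,0.1, 0.38,-0.098,0,0,0,0.1, 0.38,-0.098,0,0,0,0.1, 0.38,-0.098,0,0,0,0.1]'| sed -n '2p;4,5p'
$H '[0.38,-0.098,0,0,0,0.1, 0.38,-0.098,0,0,0,0.1, 0.38,-0.098,0,0,0,0.1, 0.38,-0.098,0,0,0,0.1, 0.38,-0.098,0,0,0,0.1]'| sed -n '2p;4,5p'
$H '[0.38,-0.098,0,0,0,0.1, 0.38,-0.098,0,0,0,0.1, 0.38,-0.098,0,0,0,0.1, 0.38,-0.098,0,0,0,0.1, 0.38,-0.098,0,0,0,0.1]'| sed -n '2p;4,5p'
$H '[0,0,0,0,0,0]' | sed -n '2p;4,6p'
python3 - <<'E'
from h import *
h=cw(0,-100);p,_=pose();v=p[:2]-h
v0=cw(-47,50)-h
print(np.hypot(*v), np.arctan2(v0[0]*v[1]-v0[1]*v[0],v0@v)); plan((*cw(-47,50),67),.03,n=4)
E
```

```text
tool_pos: [585.5, 68.9, 246.9]
wrist_force: [1.1, 9.2, 7.5]
opening: 11.4
tool_pos: [511.0, 90.7, 247.0]
wrist_force: [5.6, 11.0, 2.1]
opening: 11.1
tool_pos: [456.0, 145.3, 247.0]
wrist_force: [13.2, 7.7, -2.6]
opening: 11.3
tool_pos: [455.2, 147.1, 246.9]
wrist_force: [4.7, 3.9, 6.2]
opening: 11.2
gripper_force: 40.0
157.27396437341142 0.1978728543752876
4 x [0.187, -0.052, -0.0, 0.001, -0.001, 0.053]
```

```bash
H="python3 -m handwheel"
$H '[0.188,-0.054,0,0,0,0.05, 0.188,-0.054,0,0,0,0.05]'| sed -n '2p;4,5p'
$H '[0.188,-0.054,0,0,0,0.05]'| sed -n '2p;4,5p'
$H '[0.188,-0.054,0,0,0,0.05]'| sed -n '2p;4,5p'
$H '[0,0,0,0,0,0]' | sed -n '2p;4,6p'
$H '[0.05,0,0,0,0,0]' | sed -n '2p;4,6p'
$H '[0,0,0,0,0,0]' | sed -n '2p;4,6p'
```

```text
tool_pos: [449.0, 158.5, 246.9]
wrist_force: [14.6, -4.5, 0.9]
opening: 11.5
tool_pos: [446.0, 165.3, 247.0]
wrist_force: [10.6, 1.4, -0.7]
opening: 11.3
tool_pos: [443.0, 173.1, 247.0]
wrist_force: [8.6, 9.2, -0.2]
opening: 11.1
tool_pos: [442.5, 174.6, 246.9]
wrist_force: [5.5, 10.1, 4.8]
opening: 11.3
gripper_force: 40.0
tool_pos: [442.5, 175.2, 246.9]
wrist_force: [4.3, -8.3, 11.0]
opening: 11.5
gripper_force: 40.0
tool_pos: [442.6, 175.0, 246.9]
wrist_force: [2.7, 3.4, 7.2]
opening: 11.2
gripper_force: 40.0
```

```bash
H="python3 -m handwheel"
$H '[0.02,0,0,0,0,0, 0,0,0,0,0,0, 0,0,0,0,0,0, 0,0,0,0,0,0, 0,0,0,0,0,0]' 0.5 | sed -n '2p;4,6p'
$H '[0,0,-0.5,0,0,0, 0,0,-0.9,0,0,0, 0,0,-0.9,0,0,0, 0,0,-0.9,0,0,0, 0,0,-0.9,0,0,0]' | sed -n '2p;4,5p'
$H '[0,0,-0.9,0,0,0, -0.5,0,0,0,0,0, -0.9,0,0,0,0,0, -0.9,0,0,0,0,0, 0,0,0,0,0,0]' | sed -n '1,2p;4,5p'
python3 - <<'E'
from h import *
c=eyes.camera_params("wrist");p,d=eyes.camera("wrist");q,_=eyes.camera("scene")
W=cloud("wrist",d,c)
cv2.imwrite("pics/fin.png",np.hstack([cv2.resize(p,(400,300)),cv2.resize(q[60:195,230:410],(400,300))]))
D=W[...,:2]-O;cx=D@[-np.sin(A),np.cos(A)];cy=D@[-np.cos(A),-np.sin(A)];z=W[...,2]
for y in (-80,-40,0,60,80):
    m=(z>84)&(z<94)&(abs(cy-y)<8)&(cx<12);print(y,m.sum(),np.percentile(cx[m],[1,99]) if m.any() else '')
m=(z>60)&(z<72)&(abs(cy)<40)&(cx>60)&(cx<230);
if m.any():print('cup',m.sum(),cx[m].min(),cx[m].max(),cy[m].min(),cy[m].max(),z[m].max())
m=(z>35)&(z<57)&(abs(cy)<15)&(cx>25)&(cx<70);
if m.any():print('grip',cx[m].min(),cx[m].max())
E
```

```text
tool_pos: [441.6, 174.8, 245.8]
wrist_force: [-0.3, -0.0, -0.1]
opening: 40.8
gripper_force: 0.0
tool_pos: [441.4, 174.5, 411.4]
wrist_force: [-0.7, 0.5, 0.1]
opening: 47.0
clock: 29.1
tool_pos: [445.7, 77.1, 446.2]
wrist_force: [1.0, -0.2, 0.3]
opening: 46.9
-80 194 [-13.05145975  -1.82289108]
-40 192 [-12.99756149  -0.82614643]
0 193 [-13.09223052  -1.45189814]
60 210 [-49.39403615   9.6330465 ]
80 284 [-12.99083662  11.31212667]
grip 38.569175947617154 63.22820756500803
```

View pics/fin.png

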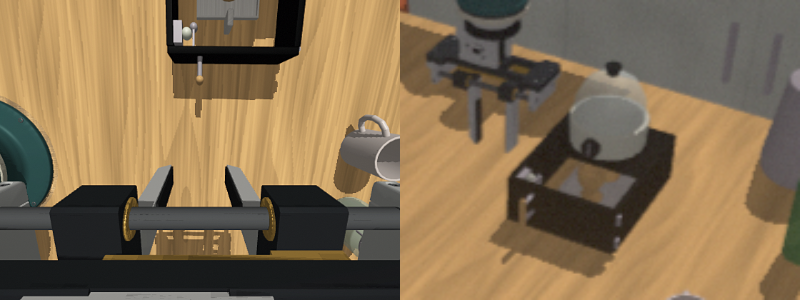

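```bash
python3 - <<'E'
from h import *
W=cloud("scene");D=W[...,:2]-O;cx=D@[-np.sin(A),np.cos(A)];cy=D@[-np.cos(A),-np.sin(A)];z=W[...,2]
m=(z>50)&(z<76)&(abs(cy)<45)&(cx>60)&(cx<225)
if m.any():print(m.sum(),np.percentile(cx[m],[1,50,99]),np.percentile(cy[m],[1,50,99]),z[m].max())
W=cloud("top");z=W[...,2]
for n,g,r in (("mill",(508,-404),40),("timer",(740,-235),60),("jar",(770,-85),60),("mug",(775,77),60)):
    m=(z>25)&(np.hypot(W[...,0]-g[0],W[...,1]-g[1])<r)
    print(n,W[m].mean(0).round(),z[m].max().round())
E
```

```text
71 [ 86.12989016 100.61737742 133.49632582] [-28.24990219  -5.92341391  20.40515623] 67.95968814680032
mill [ 508. -404.   67.] 82.0
timer [ 746. -253.   42.] 54.0
jar [770. -97. 107.] 129.0
mug [778.  66.  64.] 94.0
```

```bash
python3 -c "from workcell import close_job;print(close_job())"
```

```text
the job is handed in; nothing more can be done
None
```

I handed the job in at about 29 s: the tray is fully in the cupboard with its grip towards the door, the door is shut in the catch, and the bystanders I checked (mill, timer, jar, mug) still stand. The front egg cup showed upright after closing. I could not see the rear cup under the roof; it was upright on the tray just before it went in.

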